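Shut and lock the filter panel of the tile dryer

ROBOT

A 6-joint arm with a two-finger parallel gripper is mounted at the origin on the work surface. World frame = base frame: x ahead of the robot, y to its left, z up, the work surface at z = 0. Lengths are in mm, angles in rad, forces in N, time in s.
With the tool pointing down it reaches from about 300 to 775 mm from the base axis. Payload 14.6 kg.
Tool frame: the origin (TCP) lies on the centre line of the jaws, within the pads' length; the fingertips stand 19 mm ahead of it and the grasp point (between the pads) is the TCP (bot.tip_reach is the distance from the TCP to the fingertips, in mm); y points along the fingers, x is the direction in which the jaws open and shut, and the axes are right-handed (so a half turn about y gives the same grasp; the last joint's range is limited). The gripper opens to 85 mm and grips with 20 to 120 N. Pads are 22 mm wide; open, the fingers measure 114 mm over their backs; the gripper's body (76 mm by 85 mm) begins 54 mm behind the grasp point. The pads swing forward as they close: fully open they stand 13 mm farther back than shut.
Start: joints at [-1.39, 0.3, 1.521, -0, 1.321, -0.067], TCP at [134.893, -533.192, 250.281] pointing down, gripper open.
Joint ranges: [-3.03, 3.03], [-0.79, 2.21], [0.23, 2.52], [-1.04, 4.18], [0, 3.07], [-2.55, 2.55]. Speed limits (rad/s): [2.22, 2.22, 2.57, 3.14, 3.14, 3.14].

INTERFACE

Orientations are given as a unit quaternion [w, x, y, z].
In Python, from rig import bot gives the robot as it stands. Calls block until the motion is done:
- bot.move_to(position, orientation): joint-space move of the TCP to a pose.
- bot.servo_line(position, attitude=None, speed=150, until_force=None): straight line of the TCP; attitude=None keeps the orientation; speed is the mean speed in mm/s. With until_force (N) it stops when the force on the tool has changed by that much, and returns True; else False.
- bot.move_joints(angles): joint-space move.
- bot.move_gripper(opening, grip_force=None): finger opening in mm; grip_force is the grip in N (None keeps the last); returns when the fingers have stopped.
- bot.dwell(seconds).
- bot.ik(position, orientation): joint angles nearest the present ones, or None.
- bot.read_state(): the state.
- bot.read_camera(name): name is "scene" or "top"; returns a dict with "image" (480x640x3 uint8, blue, green, red), "depth" (480x640 float32, mm along the optical axis (not along the pixel's ray), 0 where there is no reading), "fovy" (degrees; the focal length in pixels is half the picture's height over the tangent of half this angle, whatever the lens; pixels are square), "cx", "cy" (the principal point, pixels), "eye" and "attitude" of the camera in the world. Camera axes: x right, y down, z forward; pixel columns grow to the right and rows downward; lengths in mm; the calibration is good to about 2 mm. A picture is of the moment at which its call begins.
A pose or a line that the arm cannot do raises bot.MotionError and nothing moves.
- bot.finish_job(): hands the job in, once; it reports no verdict.
The state is a dict: "clock": time; "joint_positions": joint angles; "qvel": joint speeds; "effort": joint torques, N m; "ee_pos": TCP position; "tool_rot": TCP orientation; "ft_force": force on the tool from outside, world axes, zero at the start; "moment": the same for the moment, N m; "grip_width": finger opening in mm.
Only numpy, scipy, OpenCV 4.12 (cv2) and the standard library are available. Lean on these libraries where they do the work, as an engineer would, in place of code of your own. Each camera call takes 0.05 s, during which the arm holds its last target.

TASK

The filter panel on top of the green tile dryer has been left standing open. With shut fingers ease it down until it lies fully closed, without slamming it, then set the fingertips in the slot of its red dial and turn the dial a quarter turn clockwise, right to its stop, so that the panel is locked. Grasp and lift nothing, and leave the brushes and ink things where they are.

Things in the scene. Friction and masses are not known exactly. Their poses are not given: they have to be found in the camera images.
- dryer: Warm-air dryer for inked roof tiles: green steel box 320 (its x) x 440 (y) x 150 mm high, fixed to the bench. Origin: centre of its underside, on the bench. x runs from its near side to the panel's hinge side, z up; yaw up to 20 degrees. On its top: the filter panel, centred on y = -70 mm, and beside it (y 60 to 220 mm) a strip with controls up to 17 mm high, a brush and an ink pad.
- panel (a joint): Opening angle of the filter panel (rad): 0 lying shut on the dryer, growing as it swings up. Light grey plate 240 mm from hinge to free edge, 260 mm along the hinge, 16 mm thick, 0.35 kg. The free edge is nearer the robot. Its friction hinge holds it at any angle; a push of 2 to 5 N moves it. Shut, its upper face lies level, 166 mm above the bench.
- dial (a joint): Angle of the red dial (rad), growing clockwise seen from above: 0 unlocked (slot along the dryer's y, white arrow at the white mark on the -y side), 1.571 locked, at its stop (slot along the dryer's x, arrow at the green mark, towards the free edge). Friction 0.08 N m; it stays where left. Its cam tongue turns under a keeper in the dryer; turned with the panel open, it keeps the panel from closing.
- dial_center (a point): Centre of the red dial, on its axis, level with the panel's upper face; moves with the panel, 180 mm from the hinge line, half-way along it. The dial is 82 mm across, flush in the panel: nothing to pinch. Through its centre runs the slot, 66 mm long, 32 mm wide, 15 mm deep, closed at both ends, with a black floor.
- slot_arrow (a point): Mid-depth point in the slot, 16 mm from the dial's axis on the way to the white arrow; turns with the dial. At dial angle a this end of the slot points along (-sin a, -cos a) in the dryer's x, y (panel shut). Shut fingers fit loosely here: move them in an arc about the axis, a little further than the dial because of the free play.
- panel_edge (a point): Middle of the panel's free edge, on its upper face, 240 mm from the hinge line.
- panel_hinge (a point): Point on the panel's hinge line, half-way along the panel, at its underside, 150 mm above the bench; in the dryer's frame x 110, y -70 mm. The hinge line runs along the dryer's y.
- brush_mid (a point): Bystander: writing brush with a bamboo handle, 190 mm long, 15 mm thick, lying on the dryer's strip. Its middle.
- inkpad_mid (a point): Bystander: round blue and white porcelain ink pad box, 61 mm across, 23 mm high, on the dryer's strip. Its middle.
- inkdish_mid (a point): Bystander: white ink bowl, 96 mm across, 28 mm high, on the bench. Its middle.
- inkbottle_mid (a point): Bystander: black ink bottle with a red cap, 56 mm across, 105 mm high, on the bench. Its middle.
- brushjar_mid (a point): Bystander: terracotta jar of brushes, 72 mm across, 180 mm high with the brushes, on the bench. Its middle, 50 mm up.

How it is judged:
By the outcome, as a careful person would: the job done as asked, in the order asked, and still so for the second after the job is handed in, with the robot touching nothing.
It also fails if it takes over 53 s, if anything falls off the work surface, if the arm or the gripper's body presses on something with over 40 N, if the wrist force passes 120 N, or if a joint passes its speed limit or range.

## Working session

There is one attempt and no reset: what is moved stays moved. The work goes in short steps, each a Python script; the robot and the scene stay as the last script left them, time stands still between calls to the robot, and variables do not carry over. Pictures are saved under pics/ and viewed, and the job is handed in when it is done.

```bash
ls; mkdir -p pics; python3 - <<'E'
from rig import bot
import cv2,numpy as np
s=bot.read_state(); print({k:np.round(v,3).tolist() for k,v in s.items()}, bot.tip_reach)
for n in("scene","top"):
    c=bot.read_camera(n); cv2.imwrite(f"pics/{n}0.png",c["image"]); np.savez(f"pics/{n}0.npz",**c)
    print(n,c["fovy"],c["cx"],c["cy"],c["eye"],c["attitude"],(c["depth"]>0).mean())
E
```

```text
pics
{'clock': 0.0, 'joint_positions': [-1.39, 0.3, 1.522, -0.0, 1.321, -0.067], 'qvel': [-0.003, 0.0, 0.0, -0.001, -0.0, 0.001], 'effort': [-0.001, -54.35, -36.179, -0.0, 0.004, 0.0], 'ee_pos': [134.858, -532.998, 249.727], 'tool_rot': [0.558, -0.558, 0.435, -0.434], 'ft_force': [0.076, -0.483, -0.476], 'moment': [-0.014, -0.043, -0.065], 'grip_width': 85.552} 19.0
scene 54.05510993522509 327.85908139033165 246.37998947106723 [ 447.2864338   214.25768528 1033.3852346 ] [ 0.03464385 -0.19620523  0.96791257 -0.15312926] 0.9958333333333333
top 46.03951608730669 322.7366643296545 252.5465987159009 [ 514.47688339  -61.80683302 1422.11451105] [-0.00723017  0.70843853 -0.70554831  0.01625304] 0.9959440104166667
```

View pics/scene0.png

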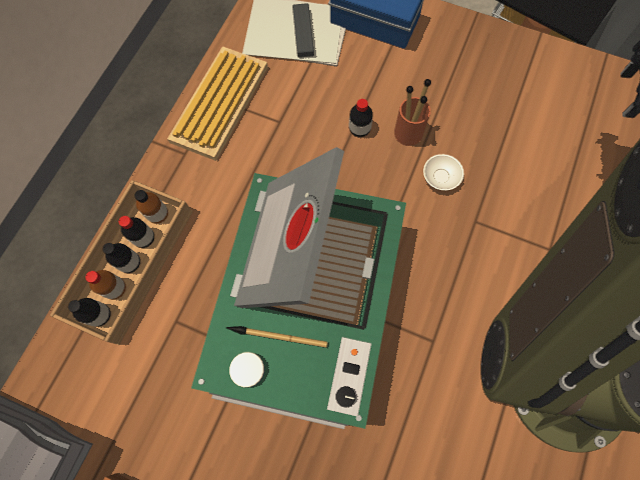

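View pics/top0.png

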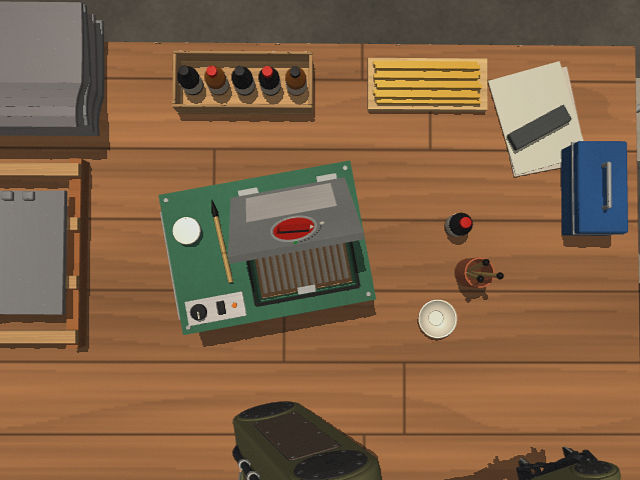

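The scene view shows the dryer with its panel standing open and the dial at about (300,226). The top view shows the green top's corners at about (160,196), (350,162), (375,300) and (183,333), with the dial at (296,229). Next I'll measure the pose.

```bash
cat > h.py <<'E'
import numpy as np,cv2
from scipy.spatial.transform import Rotation as R
def rot(q): return R.from_quat([q[1],q[2],q[3],q[0]]).as_matrix()
def f(c): return 240/np.tan(np.radians(float(c["fovy"]))/2)
def rays(c,uv):
    uv=np.atleast_2d(uv).astype(float)
    d=np.c_[(uv[:,0]-c["cx"])/f(c),(uv[:,1]-c["cy"])/f(c),np.ones(len(uv))]
    return d@rot(c["attitude"]).T
def plane(c,uv,z):
    d=rays(c,uv); return c["eye"]+d*((z-c["eye"][2])/d[:,2])[:,None]
def cloud(c):
    v,u=np.mgrid[:480,:640]; d=rays(c,np.c_[u.ravel(),v.ravel()])
    return (c["eye"]+d*c["depth"].reshape(-1,1)).reshape(480,640,3)
def proj(c,P):
    p=(np.atleast_2d(P)-c["eye"])@rot(c["attitude"]); return p[:,:2]/p[:,2:]*f(c)+[c["cx"],c["cy"]]
E
cat > m.py <<'E'
from h import *
for n in("scene","top"):
    c=dict(np.load(f"pics/{n}0.npz")); C=cloud(c); hsv=cv2.cvtColor(c["image"],cv2.COLOR_BGR2HSV)
    g=cv2.inRange(hsv,(60,80,40),(90,255,255)); g[np.abs(C[...,2]-150)>8]=0
    g=cv2.morphologyEx(g,cv2.MORPH_OPEN,np.ones((3,3)))
    pts=np.argwhere(g)[:,::-1]
    print(n,"depth z green",np.median(C[g>0][:,2]))
    P=plane(c,pts,150)[:,:2]
    r=cv2.minAreaRect((P).astype(np.float32)); print(r); print(cv2.boxPoints(r))
    # panel face: grey, above 165
    gr=(hsv[...,1]<40)&(C[...,2]>175)&(np.hypot(C[...,0]-590,C[...,1]-80)<250)&(C[...,2]<450)
    gr=cv2.erode(gr.astype(np.uint8),np.ones((5,5)))
    Q=C[gr>0]; m=np.median(Q,0)
    for _ in range(6):
        w=Q-m; nn=np.linalg.svd(w-w.mean(0),full_matrices=False)[2][2]; m=m+w.mean(0)
        Q=Q[np.abs((Q-m)@nn)<max(3,1.5*np.std((Q-m)@nn))]
    nn*=np.sign(nn[2]); print("panel n",nn,len(Q),"angle",np.arccos(nn[2]),"yaw",np.arctan2(nn[1],nn[0]),"zrange",Q[:,2].min(),Q[:,2].max())
    red=cv2.inRange(hsv,(0,150,80),(8,255,255))|cv2.inRange(hsv,(172,150,80),(180,255,255))
    red[(C[...,2]<180)|(C[...,2]>420)|(np.hypot(C[...,0]-590,C[...,1]-80)>200)]=0
    ys,xs=np.nonzero(red); hull=cv2.convexHull(np.c_[xs,ys].astype(np.int32)); print("dial",cv2.fitEllipse(hull), C[red>0].mean(0))
E
python3 m.py
```

```text
scene depth z green 149.64374200522008
((572.091552734375, 48.97418212890625), (317.91888427734375, 438.51800537109375), 10.693032264709473)
[[ 375.20953  234.93138]
 [ 456.57526 -195.97194]
 [ 768.9736  -136.98302]
 [ 687.60785  293.9203 ]]
panel n [0.79509027 0.15104259 0.58738198] 4192 angle 0.9429761731355908 yaw 0.1877321307073151 zrange 181.92508722770071 356.45835427218856
dial ((299.1735534667969, 225.8265838623047), (19.91062355041504, 49.211456298828125), 23.32651710510254) [603.5170254  -17.69514426 299.91360234]
top depth z green 150.42719972052714
((569.3975830078125, 48.123504638671875), (318.85760498046875, 437.5634460449219), 10.646581649780273)
[[ 372.2932   233.68446]
 [ 453.1333  -196.34654]
 [ 766.50195 -137.43745]
 [ 685.66187  292.59357]]
panel n [0.79426478 0.14932356 0.58893627] 4611 angle 0.9410543220035199 yaw 0.1858330963404723 zrange 182.26162003912714 358.4916764638565
dial ((293.08056640625, 228.17294311523438), (20.473045349121094, 40.892860412597656), 78.05486297607422) [600.61260472 -16.30710584 300.48249038]
```

```bash
cat > g.py <<'E'
from h import *
YAW=0.1862; C0=np.array([570.7,48.5,0.])
RZ=lambda a:R.from_euler('z',a).as_matrix()
def W(p): return C0+RZ(YAW)@np.array(p,float)
def quat(psi):  # tool x along world heading psi, tool y down
    x=np.array([np.cos(psi),np.sin(psi),0]); y=np.array([0,0,-1.])
    q=R.from_matrix(np.c_[x,y,np.cross(x,y)]).as_quat(); return [q[3],q[0],q[1],q[2]]
def face(a,r,y): return [110-r*np.cos(a)+16*np.sin(a),y,150+r*np.sin(a)+16*np.cos(a)]
def tcp_push(a,r=222,y=-135,gap=0):  # lower near corner of the tips on the face
    p=np.array(face(a,r,y))+gap*np.array([np.sin(a),0,np.cos(a)])
    return W(p+[11,0,19])
E
python3 - <<'E'
from rig import bot
from g import *
for s in(1,-1):
    p0=YAW+s*np.pi/2
    for P,psi in((tcp_push(.942)+[0,0,60],p0),(tcp_push(.942),p0),(tcp_push(0),p0),(W([-70,-86,172]),p0),(W([-86,-70,172]),p0-np.pi/2),(W([-86,-66,172]),p0-np.pi/2-.25)):
        q=bot.ik(P,quat(psi)); print(s,np.round(P),None if q is None else np.round(q,2))
E
```

```text
1 [599. -84. 418.] [-0.2   0.37  1.04 -0.    1.72 -1.96]
1 [599. -84. 358.] [-0.2   0.38  1.18 -0.    1.59 -1.96]
1 [ 496. -103.  185.] [-0.28  0.27  1.72 -0.    1.15 -2.03]
1 [518. -49. 172.] [-0.16  0.31  1.7  -0.    1.13 -1.92]
1 [499. -36. 172.] [-0.15  0.27  1.75 -0.    1.12 -0.33]
1 [498. -32. 172.] [-0.14  0.27  1.75 -0.    1.12 -0.07]
-1 [599. -84. 418.] [-0.2   0.37  1.04 -0.    1.72  1.19]
-1 [599. -84. 358.] [-0.2   0.38  1.18 -0.    1.59  1.19]
-1 [ 496. -103.  185.] [-0.28  0.27  1.72 -0.    1.15  1.11]
-1 [518. -49. 172.] [-0.16  0.31  1.7  -0.    1.13  1.22]
-1 [499. -36. 172.] None
-1 [498. -32. 172.] None
```

```bash
python3 - <<'E'
from rig import bot
from g import *
q=quat(YAW+np.pi/2)
bot.move_gripper(0)
s=bot.read_state(); print(s["clock"],s["grip_width"])
p=s["ee_pos"]; bot.servo_line([p[0],p[1],400],speed=250)
bot.move_to(tcp_push(.942)+[0,0,60],q)
bot.servo_line(tcp_push(.942,gap=14),speed=100)
s=bot.read_state(); print(s["clock"],s["ee_pos"],s["ft_force"])
for n in("scene","top"):
    c=bot.read_camera(n); cv2.imwrite(f"pics/{n}1.png",c["image"])
E
python3 -c "
import cv2,numpy as np
a=cv2.imread('pics/scene1.png')[120:340,180:480];b=cv2.imread('pics/top1.png')[130:350,130:430]
cv2.imwrite('pics/c1.png',cv2.resize(np.hstack([a,b]),None,fx=1.33,fy=1.33))"
```

```text
0.8667 0.13239496216902213
4.6083 [610.16461747 -81.55415422 366.85145933] [-0.21161236  0.40605239 -0.35806123]
```

View pics/c1.png

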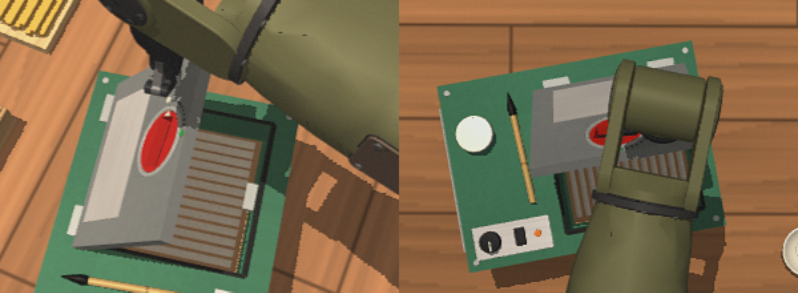

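The fingertips sit just off the panel's upper face near the free edge at the -y end, at crop (165,85). Now I'll ease it down.

```bash
python3 - <<'E'
from rig import bot
from g import *
f0=bot.read_state()["ft_force"]
print(bot.servo_line(tcp_push(.942,gap=-6),speed=25,until_force=1.5), bot.read_state()["ee_pos"]-tcp_push(.942))
for a in np.linspace(.85,.10,9):
    bot.servo_line(tcp_push(a),speed=60)
    s=bot.read_state(); print(round(a,2),round(s["clock"],2),np.round(s["ft_force"]-f0,1),np.round(s["ee_pos"]-tcp_push(a),1))
E
```

```text
True [-1.18713281 -0.19903762 -1.10087138]
0.85 5.78 [-0.5  0.6 -0. ] [-0. -0.  0.]
0.76 6.28 [-1.1 -0.4 -0.3] [ 0.1 -0.   0.1]
0.66 6.78 [-0.1 -0.1  0.9] [ 0.  -0.   0.1]
0.57 7.28 [-1.   0.3 -0. ] [ 0.  -0.   0.1]
0.48 7.78 [-1.   0.5  0. ] [-0.1  0.  -0. ]
0.38 8.28 [-1.   0.3 -0.2] [-0.1 -0.  -0.2]
0.29 8.78 [-0.3  0.6  0.7] [-0.1 -0.  -0.2]
0.19 9.28 [-1.1  0.6  0. ] [-0.1  0.  -0.2]
0.1 9.78 [-0.4  0.3  0.1] [-0.1 -0.  -0.3]
```

```bash
python3 - <<'E'
from rig import bot
import cv2,numpy as np
a=bot.read_camera("scene")["image"]; b=bot.read_camera("top")["image"]
cv2.imwrite('pics/c2.png',cv2.resize(np.hstack([a[120:340,180:480],b[130:350,130:430]]),None,fx=1.33,fy=1.33))
E
```

```text
(no output)
```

View pics/c2.png

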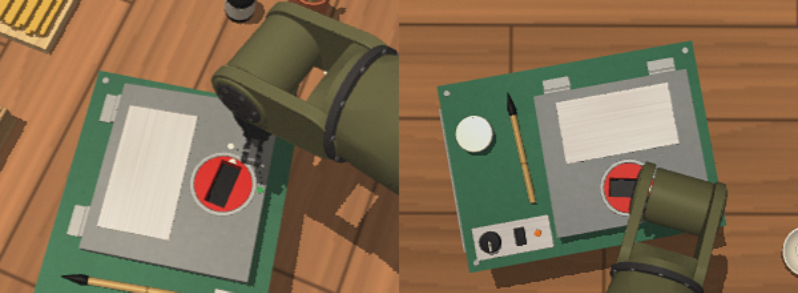

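The panel has followed the fingers almost shut, and the slot still lies along y. I'll close the last bit slowly and then press lightly.

```bash
python3 - <<'E'
from rig import bot
from g import *
f0=bot.read_state()["ft_force"]
for a in (.05,.02,0.008):
    print(bot.servo_line(tcp_push(a),speed=25,until_force=12))
h=bot.servo_line(tcp_push(0)-[0,0,8],speed=12,until_force=10)
s=bot.read_state(); print(h,s["clock"],np.round(s["ft_force"]-f0,1),s["ee_pos"][2]-19)
bot.dwell(.3); s=bot.read_state(); print(np.round(s["ft_force"]-f0,1),s["ee_pos"][2]-19)
bot.servo_line(s["ee_pos"]+[0,0,60],speed=120)
# clear the views: pull the tool back towards the robot's right
bot.move_to([420,-330,260],quat(YAW+np.pi/2))
for n in("scene","top"):
    c=bot.read_camera(n); cv2.imwrite(f"pics/{n}3.png",c["image"]); np.savez(f"pics/{n}3.npz",**c)
    C=cloud(c); hsv=cv2.cvtColor(c["image"],cv2.COLOR_BGR2HSV)
    red=cv2.inRange(hsv,(0,150,80),(8,255,255))|cv2.inRange(hsv,(172,150,80),(180,255,255))
    red[(np.abs(C[...,2]-160)>20)|(np.hypot(C[...,0]-520,C[...,1]+30)>70)]=0
    ys,xs=np.nonzero(red); P=plane(c,np.c_[xs,ys],166)[:,:2].astype(np.float32)
    print(n,"circle",cv2.minEnclosingCircle(P), "ellipse",cv2.fitEllipse(cv2.convexHull(P)))
    # slot: dark within the circle
    (cx,cy),r=cv2.minEnclosingCircle(P); 
    m=(np.hypot(C[...,0]-cx,C[...,1]-cy)<38)&(hsv[...,2]<60)
    ys,xs=np.nonzero(m); print("slot",cv2.minAreaRect(plane(c,np.c_[xs,ys],158)[:,:2].astype(np.float32)))
    p=(hsv[...,1]<40)&(np.abs(C[...,2]-166)<12)&(np.hypot(C[...,0]-570,C[...,1]+30)<140)
    p=cv2.erode(p.astype(np.uint8),np.ones((5,5)));Q=C[p>0]; A=np.linalg.lstsq(np.c_[Q[:,:2]-[570,-30],np.ones(len(Q))],Q[:,2],rcond=None)[0]; print("panel plane",A,len(Q))
print("expect",W([-70,-70,166]),bot.read_state()["clock"])
E
python3 -c "
import cv2,numpy as np
a=cv2.imread('pics/scene3.png')[120:340,180:480];b=cv2.imread('pics/top3.png')[130:350,130:430]
cv2.imwrite('pics/c3.png',cv2.resize(np.hstack([a,b]),None,fx=1.33,fy=1.33))"
```

```text
False
False
False
True 11.5333 [-3.2  0.5  5.4] 165.9998108963074
[-2.9  0.3  5.9] 165.99073265149377
scene circle ((516.716552734375, -33.02299880981445), 40.73368835449219) ellipse ((516.7053833007812, -33.062923431396484), (80.13570404052734, 80.99505615234375), 94.1917495727539)
slot ((516.9454345703125, -33.6044921875), (60.346675872802734, 28.8404598236084), 88.49880981445312)
panel plane [ 3.50452279e-03 -1.61658862e-04  1.65997969e+02] 6787
top circle ((513.554931640625, -33.834903717041016), 40.87399673461914) ellipse ((513.5430908203125, -33.539005279541016), (80.04828643798828, 80.95701599121094), 76.73212432861328)
slot ((508.2071533203125, -79.7166748046875), (1150.9468994140625, 915.51171875), 84.36427307128906)
panel plane [5.16745580e-03 7.71582680e-04 1.66886295e+02] 7911
expect [514.8687782 -33.2488512 166.       ] 13.5417
```

View pics/c3.png

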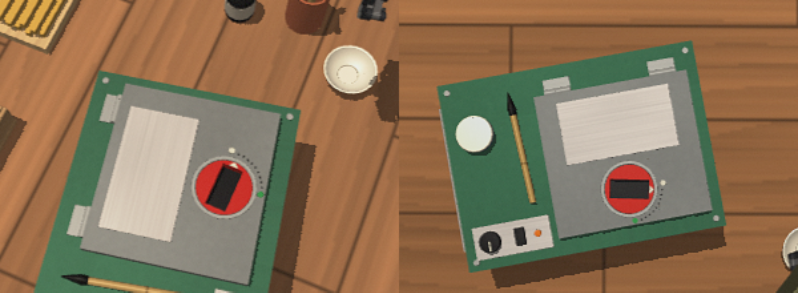

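The panel is shut: the face is level at z=166 and the tip touched at 166.0. The slot is about 12° clockwise of the dryer's y, so I'll check whether it was like that at the start.

```bash
cat > dial.py <<'E'
from h import *
# angle of dark slot in dial on face plane given panel angle a
from g import *
def slot(c,a,C=None):
    n=RZ(YAW)@[np.sin(a),0,np.cos(a)]; u=RZ(YAW)@[-np.cos(a),0,np.sin(a)]; v=RZ(YAW)@[0,1,0]
    d0=W(face(a,180,-70)); o=d0-8*0*n
    vv,uu=np.mgrid[:480,:640]; uv=np.c_[uu.ravel(),vv.ravel()]
    d=rays(c,uv); t=((o-c["eye"])@n)/(d@n); X=c["eye"]+d*t[:,None]-o
    xy=np.c_[X@-u,X@v]   # dryer x,y coords in the panel plane
    return xy.reshape(480,640,2)
def unwrap(c,a,S=4,h=60):
    n=RZ(YAW)@[np.sin(a),0,np.cos(a)]; u=RZ(YAW)@[np.cos(a),0,-np.sin(a)]; v=RZ(YAW)@[0,1,0]
    g=np.linspace(-h,h,2*h*S)
    Y,Xx=np.meshgrid(-g,g[::-1])  # up=+x, left=+y
    Y=-np.tile(g,(len(g),1)); Xx=np.tile(g[::-1][:,None],(1,len(g)))
    P=W(face(a,180,-70))+Xx[...,None]*u+Y[...,None]*v
    m=proj(c,P.reshape(-1,3)).reshape(len(g),len(g),2).astype(np.float32)
    return cv2.remap(c["image"],m[...,0],m[...,1],cv2.INTER_LINEAR)
E
python3 - <<'E'
from dial import *
for tag,a in(("0",.942),("3",0)):
    im=[]
    for n in("scene","top"):
        c=dict(np.load(f"pics/{n}{tag}.npz")); im.append(unwrap(c,a,3))
    cv2.imwrite(f"pics/u{tag}.png",np.hstack(im))
cv2.imwrite("pics/u.png",cv2.resize(np.vstack([cv2.imread("pics/u0.png"),cv2.imread("pics/u3.png")]),None,fx=.8,fy=.8))
E
```

```text
(no output)
```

View pics/u.png

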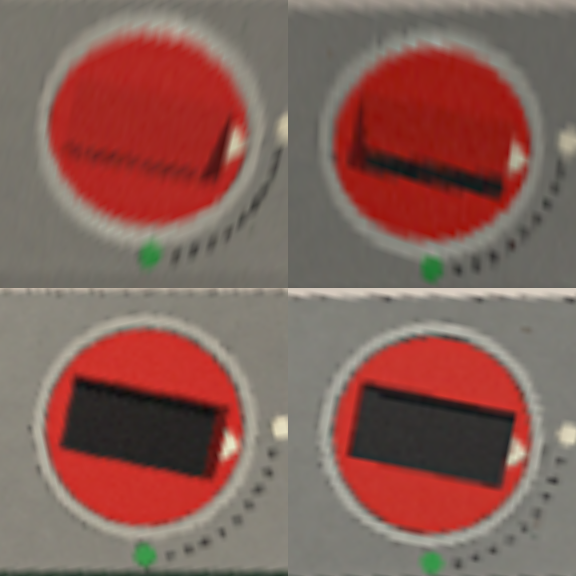

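The unwrapped start views show the same ~0.2 rad offset (arrow at (229,446) against the white mark at (282,427)), so the fingers didn't cause it. Next I'll insert at a=0.2 and turn.

```bash
cat >> g.py <<'E'
DC=np.array([515.1,-33.3])
def tcp_dial(a,ztip,r=15.5):
    d=RZ(YAW)@[-np.sin(a),-np.cos(a),0]
    return np.array([*(DC+r*d[:2]),ztip+19]), quat(YAW+np.pi/2-a)
E
python3 - <<'E'
from rig import bot
from g import *
a0=.20
p,q=tcp_dial(a0,215); bot.move_to(p,q)
f0=bot.read_state()["ft_force"]
p,q=tcp_dial(a0,170); bot.servo_line(p,speed=100)
p,q=tcp_dial(a0,154); h=bot.servo_line(p,speed=25,until_force=8)
s=bot.read_state(); print(h,s["clock"],s["ee_pos"][2]-19,np.round(s["ft_force"]-f0,1))
if not h:
  for a in np.arange(.3,1.51,.12):
    p,q=tcp_dial(a,154); h=bot.servo_line(p,q,speed=20,until_force=25)
    s=bot.read_state(); F=s["ft_force"]-f0; t=RZ(YAW)@[-np.cos(a),np.sin(a),0]
    print(round(a,2),h,round(s["clock"],2),np.round(F,1),"tang",round(F@t,1),"Mz",round(s["moment"][2],2))
    if h: break
E
```

```text
False 16.075 154.09879144425483 [0.  0.8 0.3]
0.3 False 16.32 [ 0.1 -0.4  0.8] tang -0.1 Mz -0.02
0.42 False 16.59 [0.  0.4 1.4] tang 0.1 Mz 0.01
0.54 False 16.86 [ 1.6 -0.6  0.9] tang -1.7 Mz -0.0
0.66 False 17.12 [ 2.2 -0.8  0.9] tang -2.3 Mz 0.01
0.78 False 17.39 [ 2.8 -0.4  2. ] tang -2.5 Mz 0.01
0.9 False 17.66 [ 2.  -2.1  1.8] tang -2.9 Mz 0.02
1.02 False 17.93 [ 1.9 -1.1  1.4] tang -2.0 Mz -0.02
1.14 False 18.19 [ 1.7 -0.   1.7] tang -1.0 Mz 0.01
1.26 False 18.46 [ 1.3 -1.3  1.9] tang -1.7 Mz 0.02
1.38 False 18.73 [ 0.8 -1.7  1.5] tang -1.8 Mz 0.02
1.5 False 18.99 [ 0.5 -1.4  1.3] tang -1.5 Mz -0.03
```

```bash
python3 - <<'E'
from rig import bot
from g import *
f0=bot.read_state()["ft_force"]
for a in np.arange(1.56,2.06,.06):
    p,q=tcp_dial(a,154); h=bot.servo_line(p,q,speed=12,until_force=14)
    s=bot.read_state(); F=s["ft_force"]-f0; t=RZ(YAW)@[-np.cos(a),np.sin(a),0]
    print(round(a,2),h,round(s["clock"],2),np.round(F,1),"tang",round(F@t,1))
    if h or -F@t>12: break
E
```

```text
1.56 False 19.24 [-0.7 -1.6  0.7] tang -1.5
1.62 False 19.49 [-0.4 -1.2  0.3] tang -1.1
1.68 False 19.74 [ 0.1 -1.6  0.1] tang -1.6
1.74 False 19.99 [-0.3 -0.3  0.9] tang -0.3
1.8 False 20.24 [-1.6 -0.6  0.8] tang -0.7
1.86 False 20.49 [-1.6 -0.7 -0.2] tang -0.9
1.92 False 20.74 [-3.1 -5.6  1.6] tang -6.0
1.98 False 20.99 [ -3.9 -11.7   2.2] tang -12.3
```

```bash
python3 - <<'E'
from rig import bot
from dial import *
bot.dwell(.2)
p,q=tcp_dial(1.86,154); bot.servo_line(p,q,speed=12)
print(np.round(bot.read_state()["ft_force"],1))
bot.servo_line(p+[0,0,60],speed=80)
bot.move_to([420,-330,260],q)
im=[]
for n in("scene","top"):
    c=bot.read_camera(n); np.savez(f"pics/{n}4.npz",**c); u=unwrap(c,0,3); im.append(u)
    hsv=cv2.cvtColor(u,cv2.COLOR_BGR2HSV); m=(hsv[...,2]<70).astype(np.uint8); yy,xx=np.mgrid[:360,:360]; m[np.hypot(yy-180,xx-180)>115]=0
    ys,xs=np.nonzero(cv2.morphologyEx(m,cv2.MORPH_OPEN,np.ones((7,7)))); print(n,cv2.minAreaRect(np.c_[xs,ys].astype(np.int32)))
    C=cloud(c); g=cv2.cvtColor(c["image"],cv2.COLOR_BGR2HSV)
    p=(g[...,1]<40)&(np.abs(C[...,2]-166)<12)&(np.hypot(C[...,0]-570,C[...,1]+30)<140)
    p=cv2.erode(p.astype(np.uint8),np.ones((5,5)));Q=C[p>0]; print("panel",np.linalg.lstsq(np.c_[Q[:,:2]-[570,-30],np.ones(len(Q))],Q[:,2],rcond=None)[0])
    im2=c["image"]
cv2.imwrite("pics/u4.png",np.hstack(im)); cv2.imwrite("pics/top4.png",im2)
print(bot.read_state()["clock"])
E
```

```text
[-0.8 -1.4  1. ]
scene ((176.0, 174.5), (189.0, 80.0), 90.0)
panel [4.69932158e-03 2.79448617e-04 1.66046285e+02]
top ((181.0, 184.0), (192.0, 88.0), 90.0)
panel [3.93351309e-03 1.26178410e-03 1.66878144e+02]
23.6833
```

View pics/u4.png

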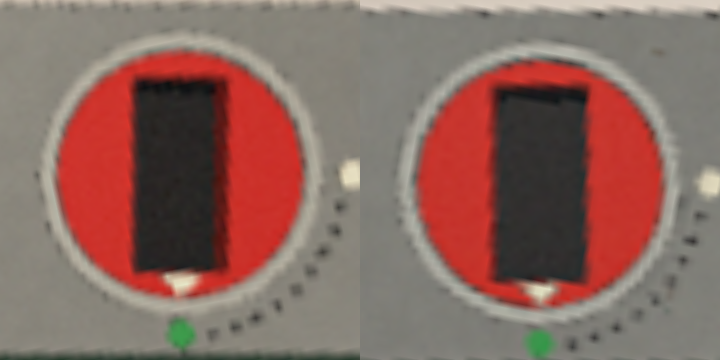

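View pics/top4.png

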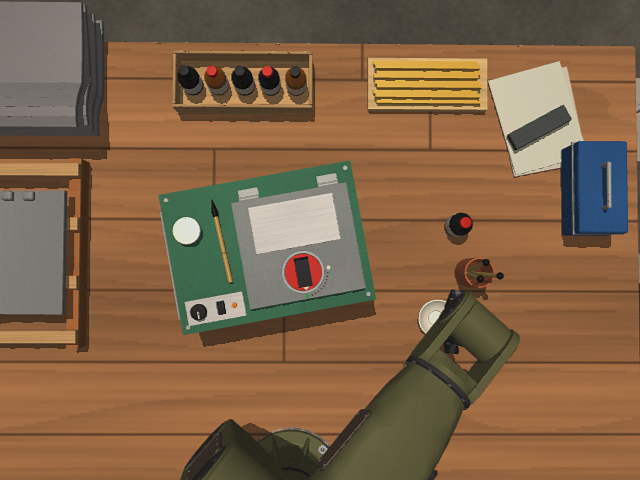

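The slot lies along the dryer's x (90.0° in both views), the arrow is at the green mark, and the brush, pad, bottle and jar are where they were.

```bash
python3 -c "
from rig import bot
bot.finish_job(); print(bot.read_state()['clock'])"
```

```text
the job is handed in; nothing more can be done
the job is handed in; nothing more can be done
```

I closed the filter panel with shut fingers and turned its red dial clockwise to the stop, so the panel should be locked. The job was handed in at about 23.7 s of the 53 s allowed.

- **Closing:** I eased the panel down from 0.94 rad along its arc, slowing at the end, then pressed it lightly. The fingertips met its face at 166.0 mm, which is the shut height. Depth readings after the turn give 166.0 mm in the scene view and 166.9 mm in the top view. Both also show a slope of about 0.004, which I put down to camera calibration.
- **Dial:** It was not at 0 to begin with, but already about 0.2 rad clockwise in the first pictures. I set the fingertips in at that angle and turned until the force rose to about 12 N at the stop. I then eased off and lifted clear. Both cameras show the slot along the dryer's x, with the arrow at the green mark.
- **Bystanders:** In the last top picture the brush, ink pad, bottle and brush jar look where they were. The ink bowl was partly hidden by the arm in that picture; what shows of it is in its old place.

No check failed. The two cameras disagreed by about 3 mm on the dial's centre, so I used the mean, and the fingers went in without touching.

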